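# Set the focusing test rod to the eye-level pointer

### The job

Prepare the focus check: lift the dust cap off the test rod and stand it, open end down, in its own storage holder, the one with the large round pocket and the ring on its label, and let go of it. Then take the test rod by its grip and draw it straight up, without binding, partway out of its bore until the disc on the rod is level with the pointer on the stand. Finish while still holding the rod there, and leave the pointer and the other things alone.

Things in the scene. Friction and masses are not known exactly. Their poses are not given: they have to be found in the camera images.
- bore_mouth (a point): Centre of the bore's mouth in the top face of the fixed stand's black block (56 x 56 mm), 100 mm above the desk. Upright round bore, 15.2 mm diameter, 80 mm deep. z is up along the bore; y points to the index post, a 12 mm steel rod 85 mm from the bore axis, top 175 mm above the desk. Fingers that close along the stand's x stay clear of post and pointer.
- pointer_tip (a point): Tip of the slim steel pointer that sticks out of the index post towards the bore, ending 32 mm from the bore axis (on the stand's +y side). The height of the tip is the height to which the middle of the rod's disc is to be drawn: 28 to 58 mm above the bore mouth. The pointer would slide on its post if knocked (about 4 N).
- rod_disc (a point): Centre of the disc (24 mm diameter, 6 mm thick) of the loose steel test rod, about 0.2 kg. At the start the disc rests on the block, its centre 3 mm above the bore mouth, hidden by the cap. Below it a shaft, 14 mm diameter, 78 mm long, stands in the bore with 1.2 mm of play; above it the dark grip. z is up along the rod. Let go, the rod drops back.
- rod_grip (a point): Middle of the rod's grip, a round bar of 16 mm diameter, 34 mm long, that stands on the disc; this point is 23 mm above the disc's centre, and the grip's top end is 14 mm above this point.
- cap_center (a point): Centre of the grey dust cap: a round cup upside down, 44 mm outer diameter, 60 mm tall, open underneath, 60 g; this point is 30 mm above its lower rim and 30 mm below its flat closed top. At the start it stands on the stand's block over the rod's head, with 10 mm of play around the grip (48 mm of depth inside). z is up.
- cap: The dust cap itself; its origin is at the centre of its open lower rim.
- rod: The test rod itself; its origin is at the lower end of its shaft, 81 mm below the disc's centre.
- stand: The fixed focus-check stand: white base plate 130 x 190 x 20 mm (x, y, z; its middle lies 20 mm to the +y of the bore) with the black block and the index post on it. Origin under the bore, on the desk; axes as told for the bore mouth.
- holder_round_floor (a point): The cap's own holder: centre of the pocket's floor, 8 mm above the desk. Fixed white block 80 x 80 x 20 mm with a large round pocket, 50 mm across and 12 mm deep; at its near side (towards the robot) a lip 26 mm deep and 12 mm high with a card label that shows a ring. Place among the three holders varies.
- holder_square_floor (a point): Another holder, not for the cap: the same block, with a 50 mm square pocket, empty, and a label that shows a square. Centre of the pocket's floor, 8 mm above the desk.
- holder_small_floor (a point): A third holder, not for the cap: the same block with a small round pocket of 22 mm, in which the clear prism stands. Centre of the pocket's floor, 8 mm above the desk.
- prism: Bystander: clear measuring prism, 18 mm diameter, 30 mm tall, standing in the small pocket; origin at the centre of its underside.
- drops: Bystander: small eye-drop bottle, 28 mm diameter, 60 mm tall; origin at the centre of its underside.
- carton: Bystander: paper carton 35 x 35 x 70 mm, standing; origin at the centre of its underside.
- penlight: Bystander: aluminium penlight, 110 x 12 x 12 mm, lying along its x; origin at the centre of its underside.
There are look-alikes about, which are no part of the job. Leave any black or purple look-alike of the cap alone.

How it is judged:
By the outcome, as a careful person would: the job done as asked, in the order asked, and still so for the second after the job is handed in, while the arm keeps its last pose, push and grip.
It also fails if it takes over 51 s, if anything falls off the work surface, if the arm or the gripper's body presses on something with over 40 N, if the wrist force passes 120 N, or if a joint passes its speed limit or range.

### The arm

A 6-joint arm with a two-finger parallel gripper is mounted at the origin on the work surface. World frame = base frame: x ahead of the robot, y to its left, z up, the work surface at z = 0. Lengths are in m, angles in rad, forces in N, time in s.
With the tool pointing down it reaches from about 0.275 to 0.825 m from the base axis. Payload 4.9 kg.
Tool frame: the origin (TCP) lies at the centre of the arm's flange, where the gripper is bolted on; the fingertips stand ahead of it and the grasp point (between the pads) lies 155 mm ahead of it (robot.tip_reach is the z of the fingertips in the tool frame, in m); z points along the fingers, x is the direction in which the jaws open and shut, and the axes are right-handed (so a half turn about z gives the same grasp; the last joint's range is limited). The gripper opens to 85 mm and grips with 20 to 120 N. Pads are 22 mm wide; open, the fingers measure 114 mm over their backs; the gripper's body (76 mm by 85 mm) begins 54 mm behind the grasp point. The pads swing forward as they close: fully open they stand 13 mm farther back than shut.
Start: joints at [1.133, 0.326, -0.193, 1.052, 0, 1.437], TCP at [0.165, 0.525, 0.405] pointing down, gripper open.
Joint ranges: [-2.65, 2.65], [-0.97, 1.79], [-1.3, 1.35], [-1.93, 2.1], [-1.47, 1.37], [-3.14, 3.14]. Speed limits (rad/s): [2.57, 2.57, 3.14, 3.14, 3.14, 3.14].

### API

Orientations are given as a rotation vector (axis times angle).
In Python, from plant import robot gives the robot as it stands. The module is installed in compiled form; this text tells all that it offers.
- The arm moves only by the tool carry_out, never from a script. Its argument "targets" is a list of rows, each an object of numbers: "tx", "ty", "tz": the shift along the tool's x, y, z in mm; "rx", "ry", "rz": the turn, a rotation vector about the tool's x, y, z in rad. A call has exactly 8 rows; each row is the pose to reach, as a shift and turn from the pose measured when the call began, along the tool's axes at that moment; what a row does not reach only later rows make up. A row lasts 1/10 s, in which the tool goes at most 50 mm and 8.59 degrees, less where a joint would pass 70% of its speed; a pose out of reach is approached as far as the arm can. A call with a gripper value outside its range is refused whole. "gripper" is the closure, from 0 (fully open) to 1 (shut), set as the call begins (left out, the last holds). The fingers move at their own pace and stop on an object; "force" is the grip in N (left out, the last holds). Time passes only in rows, so rows that repeat a pose let the fingers close, or fill a call up. It gives the time, the measured TCP pose, the force and the opening at its end, in the units of the state.
- robot.observe(): the state, without advancing time (a new reading comes with each control period).
- robot.get_image(name): name is "side" or "top" or "wrist"; returns a dict with "pixels" (420x560x3 uint8, blue, green, red), "z_map" (420x560 float32, m along the optical axis (not along the pixel's ray), 0 where there is no reading), "fx", "fy", "cx", "cy" (pixels), "eye" and "attitude" of the camera in the world. Camera axes: x right, y up, looking along -z (the intrinsics and any distortion apply to the point x, -y, -z); pixel columns grow to the right and rows downward; lengths in m; the calibration is good to about 2 mm. A picture is of the moment at which its call begins.
- robot.hand_in(): hands the job in, once; it reports no verdict.
Trained networks look in the newest picture that a camera, given by its name, has taken for a name from the list of things; names that differ only in an ending like _2 or _b are one class to them, and where a whole thing is asked for, a point or a joint stands for the part that bears it (a point fixed in the world has none). Each returns a list of dicts, best first, with "p" (0 to 1); they miss things now and then, are a little off and sometimes report something else, mostly with a low value. They report only what shows in the picture. A call takes as long as a camera call. They do not tell look-alikes from the thing itself.
- robot.outline_of(camera, thing): "pixels" (420x560 bool, what is visible of it) and "location" ([column, row] in pixels, amid what is visible of it).
The state is a dict: "clock": time; "qpos": joint angles; "joint_velocities": joint speeds; "joint_torque": joint torques, N m; "tcp_pos": TCP position; "tcp_rot": TCP orientation; "ft_force": force on the tool from outside, world axes, zero at the start; "ft_torque": the same for the moment, N m; "gripper_width": finger opening in m.
Only numpy, scipy, OpenCV 4.12 (cv2) and the standard library are available. Lean on these libraries where they do the work, as an engineer would, in place of code of your own. Each camera call takes 0.05 s, during which the arm holds its last target.

## Working session

There is one attempt and no reset: what is moved stays moved. The work goes in short steps, Python scripts to look and compute and a tool call to move; the robot and the scene stay as the last step left them, time stands still between calls to the robot, and variables do not carry over. Pictures are saved under pics/ and viewed, and the job is handed in when it is done.

Besides the shell and the picture viewer there is one more tool, called after "Request:" by a JSON object that holds its "method" and its "body", one argument or row to a line. carry_out: Moves the arm, as the interface text tells. Its arguments: {"type":"object","properties":{"targets":{"type":"array","items":{"type":"object","properties":{"tx":{"type":"number"},"ty":{"type":"number"},"tz":{"type":"number"},"rx":{"type":"number"},"ry":{"type":"number"},"rz":{"type":"number"}}}},"gripper":{"type":"number"},"force":{"type":"number"}},"required":["targets"]}

```bash
mkdir -p pics; ls; cat > h.py <<'E'
import numpy as np, cv2
from scipy.spatial.transform import Rotation as R
from plant import robot
def att(im):
    a=np.array(im["attitude"],float)
    if a.shape==(3,3): return a
    return R.from_rotvec(a).as_matrix() if a.size==3 else R.from_quat(a).as_matrix()
def pt(im,c,r,z=None):
    if z is None: z=im["z_map"][int(round(r)),int(round(c))]
    p=np.array([(c-im["cx"])/im["fx"]*z,-(r-im["cy"])/im["fy"]*z,-z])
    return att(im)@p+np.array(im["eye"])
def cloud(im,mask=None):
    z=im["z_map"]; rr,cc=np.nonzero((z>0) if mask is None else (mask&(z>0)))
    zz=z[rr,cc]
    p=np.stack([(cc-im["cx"])/im["fx"]*zz,-(rr-im["cy"])/im["fy"]*zz,-zz],1)
    return p@att(im).T+np.array(im["eye"]),rr,cc
def ray(im,c,r,h):
    e=np.array(im["eye"]); d=pt(im,c,r,1.0)-e
    return e+d*(h-e[2])/d[2]
def proj(im,P):
    q=att(im).T@(np.array(P)-np.array(im["eye"]))
    return im["cx"]+im["fx"]*q[0]/-q[2], im["cy"]-im["fy"]*q[1]/-q[2]
E
python3 - <<'E'
from h import *
import pickle
for n in("top","side","wrist"):
    im=robot.get_image(n); cv2.imwrite(f"pics/{n}0.png",im["pixels"]); pickle.dump(im,open(n+"0.pkl","wb"))
    print(n,{k:v for k,v in im.items() if k not in("pixels","z_map")})
print(robot.observe(), robot.tip_reach)
E
```

```text
pics
top {'fx': 508.60759764684985, 'fy': 508.60759764684985, 'cx': 282.9449061475413, 'cy': 207.2272625063762, 'eye': array([0.40031975, 0.04591541, 1.1741082 ]), 'attitude': array([ 0.10147287, -0.11229736, -1.56759889])}
side {'fx': 378.94246290535955, 'fy': 378.94246290535955, 'cx': 285.16956439008914, 'cy': 211.79151495732654, 'eye': array([0.38439987, 0.5807161 , 0.66582982]), 'attitude': array([ 0.17154501, -1.07209616, -2.61392461])}
wrist {'fx': 322.1608859384868, 'fy': 322.1608859384868, 'cx': 283.25183062589406, 'cy': 211.51908155286037, 'eye': array([0.09534334, 0.54556308, 0.37310009]), 'attitude': array([-0.24879218, -0.18052263,  1.2577144 ])}
{'clock': 0.15, 'qpos': array([ 1.13280890e+00,  3.26748953e-01, -1.93346006e-01,  1.05202289e+00,
       -3.14918275e-05,  1.43659143e+00]), 'joint_velocities': array([ 0.00163627, -0.00223581,  0.00369684, -0.00103823, -0.00176454,
        0.00012814]), 'joint_torque': array([ 3.24696812e-04, -4.43702924e+01,  2.62664473e+01,  1.04378295e-02,
       -1.91581903e-04, -8.44694128e-07]), 'tcp_pos': array([0.16442439, 0.524618  , 0.40409812]), 'tcp_rot': array([ 2.53145424e+00,  1.85935245e+00, -1.79835600e-03]), 'ft_force': array([ 0.36407671, -0.10424985, -0.04735262]), 'ft_torque': array([-0.04010134,  0.0106067 , -0.02637377]), 'gripper_width': 0.08571106797303565} 0.1734
```

View pics/top0.png

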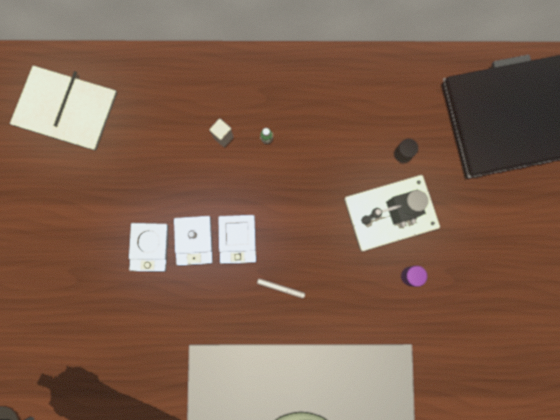

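View pics/side0.png

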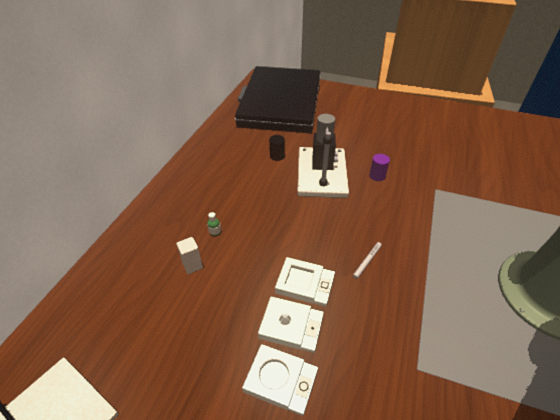

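The top view shows the grey cap on the stand's block at about (417,201). The look-alikes are black at (407,150) and purple at (417,276). The holders are round pocket (149,242), small with prism (193,235) and square (237,234). I choose the grey cap and the round-pocket holder. Next I measure them.

```bash
python3 - <<'E'
from h import *
import pickle
im=robot.get_image("top")
for n in("cap","stand","holder_round_floor","pointer_tip","rod_disc","bore_mouth","cap_center"):
    try:
        for d in robot.outline_of("top",n)[:4]:
            m=d["pixels"]; P,_,_=cloud(im,m); 
            print(n,round(d["p"],2),np.round(d["location"],1),m.sum(),np.round(np.median(P,0),3), "zmax",np.round(np.percentile(P[:,2],95),3))
    except Exception as e: print(n,e)
# cap top
P,rr,cc=cloud(im)
s=(abs(P[:,2]-0.16)<.008)&(abs(cc-415)<25)&(abs(rr-205)<25)
(c,rad)=cv2.minEnclosingCircle(np.stack([cc[s],rr[s]],1).astype(np.float32)); print("captop",s.sum(),c,rad,ray(im,*c,0.16),P[s].mean(0))
# holder ring top
print("desk z", np.median(P[(abs(cc-330)<10)&(abs(rr-330)<8)][:,2]))
# white plate minAreaRect
hsv=cv2.cvtColor(im["pixels"],cv2.COLOR_BGR2HSV)
w=((hsv[...,1]<60)&(hsv[...,2]>140)).astype(np.uint8)
n,l,st,_=cv2.connectedComponentsWithStats(w)
for i in range(1,n):
    if st[i,4]>300:
        print(st[i],cv2.minAreaRect(np.argwhere(l==i)[:,::-1].astype(np.float32)))
a=cv2.resize(im["pixels"][160:260,330:450],None,fx=5,fy=5,interpolation=cv2.INTER_CUBIC); cv2.imwrite("pics/c1.png",a)
a=cv2.resize(im["pixels"][205:285,120:270],None,fx=5,fy=5,interpolation=cv2.INTER_CUBIC); cv2.imwrite("pics/c2.png",a)
E
```

```text
cap 0.94 [406.  151.5] 432 [ 0.686 -0.239  0.057] zmax 0.062
cap 0.8 [414.  276.7] 409 [ 0.402 -0.245  0.058] zmax 0.062
cap 0.71 [412.2 201. ] 512 [ 0.551 -0.227  0.158] zmax 0.161
stand 0.85 [389.1 213.9] 4270 [ 0.533 -0.197  0.019] zmax 0.101
holder_round_floor 0.95 [147.3 248.5] 1733 [0.466 0.346 0.015] zmax 0.021
holder_round_floor 0.3 [219.  132.3] 402 [0.722 0.177 0.066] zmax 0.071
pointer_tip 0.46 [380.8 210.4] 96 [ 0.533 -0.158  0.159] zmax 0.164
bore_mouth 0.59 [388.1 217.3] 4126 [ 0.533 -0.197  0.019] zmax 0.101
cap_center 0.93 [412.9 201.5] 512 [ 0.551 -0.226  0.158] zmax 0.161
cap_center 0.86 [404.9 151.4] 435 [ 0.685 -0.239  0.057] zmax 0.062
cap_center 0.69 [412.6 273.7] 443 [ 0.404 -0.245  0.058] zmax 0.062
captop 390 (409.0, 203.0) 18.973764419555664 [ 0.5480946  -0.21550752  0.16      ] [ 0.55272798 -0.22914753  0.15861039]
desk z -0.001156439311073676
[    0     0   560    40 13222] ((279.49993896484375, 19.499996185302734), (558.9998779296875, 38.99999237060547), -0.0)
[  10   66  106   84 5471] ((62.48919677734375, 107.03514099121094), (92.12240600585938, 63.890159606933594), 17.10272979736328)
[ 345  175   95   76 3955] ((391.7981872558594, 212.16055297851562), (57.66114044189453, 83.61822509765625), 73.3007583618164)
[ 173  215   40   51 1822] ((192.2672576904297, 240.0430908203125), (49.091609954833984, 37.75825881958008), 86.633544921875)
[ 218  214   38   50 1815] ((236.5, 238.5), (49.0, 37.0), 90.0)
[ 128  222   39   50 1819] ((147.04551696777344, 246.86181640625), (37.64989471435547, 49.200660705566406), 2.2906100749969482)
[  187   344   227    76 16573] ((300.0, 381.5), (75.0, 226.0), 90.0)
```

View pics/c1.png

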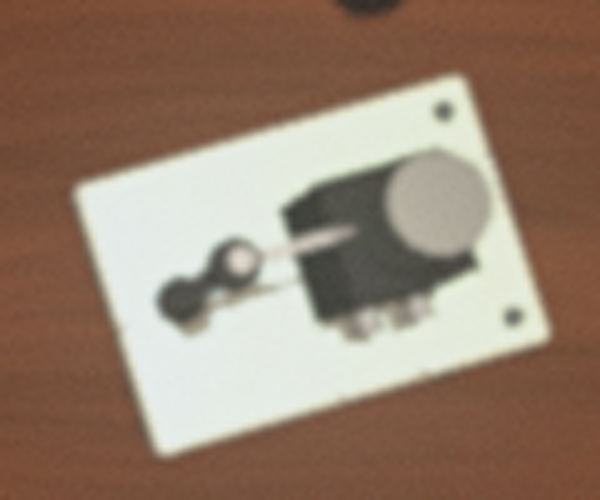

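View pics/c2.png

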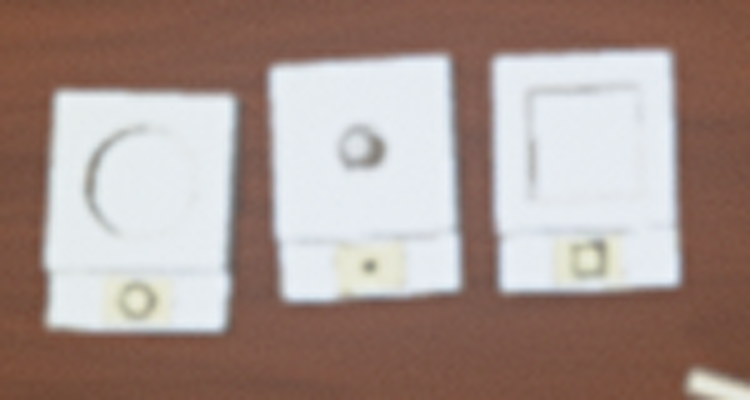

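The crops confirm it: the grey cap covers the block, and the leftmost holder has the large round pocket and the ring label. Next I work out the poses.

```bash
python3 - <<'E'
from h import *
import pickle
im=pickle.load(open("top0.pkl","rb"))
f=lambda x,y:(330+(x+.5)/5-.5,160+(y+.5)/5-.5)
g=lambda x,y:(120+(x+.5)/5-.5,205+(y+.5)/5-.5)
C=np.array([ray(im,*f(*p),.02)[:2] for p in((465,72),(550,335),(160,458),(75,187))]);print(C.round(4))
ya=(C[2]+C[3]-C[0]-C[1]); ya/=np.linalg.norm(ya); xa=np.array([ya[1],-ya[0]])
print("ya",ya,"xyaw",np.arctan2(xa[1],xa[0]),"sizes",np.linalg.norm(C[0]-C[1]),np.linalg.norm(C[1]-C[2]))
print("bore from plate",C.mean(0)-.02*ya)
print("cap top",ray(im,*f(437,203),.16))
pt_=ray(im,*f(240,260),.175);print("post",pt_,"->bore",pt_[:2]-.085*ya)
for h in(.128,.143,.158):
    p=ray(im,*f(355,230),h); print("ptr",h,p, p[:2]-.032*ya)
print("holder",ray(im,*g(145,181),.02))
Hc=np.array([ray(im,*g(*p),.02)[:2] for p in((55,92),(236,95),(226,272),(47,270))]);print(Hc.mean(0))
# depth: cap mask near
P,rr,cc=cloud(im)
s=(abs(P[:,2]-.16)<.006)&(np.hypot(cc-417.4,rr-200.6)<14)
print(s.sum(),P[s].mean(0))
s=(P[:,2]>.11)&(P[:,2]<.165)&(np.hypot(cc-399,rr-206)<10)
print(np.c_[cc[s],rr[s],P[s].round(3)][:40])
si=pickle.load(open("side0.pkl","rb"))
for n,P3 in dict(cap=ray(im,*f(437,203),.16),hold=ray(im,*g(145,181),.02)).items(): print(n,proj(si,P3))
a=cv2.resize(si["pixels"][95:205,270:400],None,fx=5,fy=5,interpolation=cv2.INTER_CUBIC); cv2.imwrite("pics/c3.png",a)
E
```

```text
[[ 0.6364 -0.2854]
 [ 0.5141 -0.3198]
 [ 0.458  -0.1403]
 [ 0.5823 -0.1038]]
ya [-0.2919252   0.95644115] xyaw 0.2962390961952795 sizes 0.12700056406338672 0.18803714673007985
bore from plate [ 0.55353429 -0.23144103]
cap top [ 0.55382788 -0.23188876  0.16      ]
post [ 0.5286079  -0.14868506  0.175     ] ->bore [ 0.55342154 -0.22998255]
ptr 0.128 [ 0.54727291 -0.20606748  0.128     ] [ 0.55661452 -0.2366736 ]
ptr 0.143 [ 0.54516577 -0.20245434  0.143     ] [ 0.55450738 -0.23306045]
ptr 0.158 [ 0.54305863 -0.19884119  0.158     ] [ 0.55240024 -0.2294473 ]
holder [0.48131024 0.34234561 0.02      ]
[0.48093327 0.34412449]
366 [ 0.55356611 -0.23177384  0.1584847 ]
[[ 4.03e+02  1.98e+02  5.65e-01 -2.14e-01  1.18e-01]
 [ 4.04e+02  1.98e+02  5.63e-01 -2.13e-01  1.30e-01]
 [ 4.02e+02  1.99e+02  5.64e-01 -2.14e-01  1.11e-01]
 [ 4.03e+02  1.99e+02  5.62e-01 -2.13e-01  1.22e-01]
 [ 4.04e+02  1.99e+02  5.60e-01 -2.11e-01  1.39e-01]
 [ 4.05e+02  1.99e+02  5.59e-01 -2.12e-01  1.44e-01]
 [ 4.06e+02  1.99e+02  5.57e-01 -2.11e-01  1.54e-01]
 [ 4.02e+02  2.00e+02  5.61e-01 -2.12e-01  1.16e-01]
 [ 4.0
[... 1125 characters left out ...]
+02  5.50e-01 -2.11e-01  1.44e-01]
 [ 4.06e+02  2.03e+02  5.49e-01 -2.11e-01  1.54e-01]
 [ 4.07e+02  2.03e+02  5.49e-01 -2.13e-01  1.54e-01]
 [ 4.08e+02  2.03e+02  5.48e-01 -2.14e-01  1.57e-01]
 [ 4.01e+02  2.04e+02  5.53e-01 -2.11e-01  1.11e-01]
 [ 4.02e+02  2.04e+02  5.52e-01 -2.12e-01  1.17e-01]
 [ 4.03e+02  2.04e+02  5.50e-01 -2.11e-01  1.31e-01]
 [ 4.04e+02  2.04e+02  5.49e-01 -2.11e-01  1.37e-01]
 [ 4.05e+02  2.04e+02  5.49e-01 -2.12e-01  1.43e-01]
 [ 4.06e+02  2.04e+02  5.48e-01 -2.12e-01  1.50e-01]
 [ 4.07e+02  2.04e+02  5.47e-01 -2.12e-01  1.56e-01]]
cap (np.float64(326.63498654219353), np.float64(118.2902220656779))
hold (np.float64(274.627827722041), np.float64(371.3736902217659))
```

View pics/c3.png

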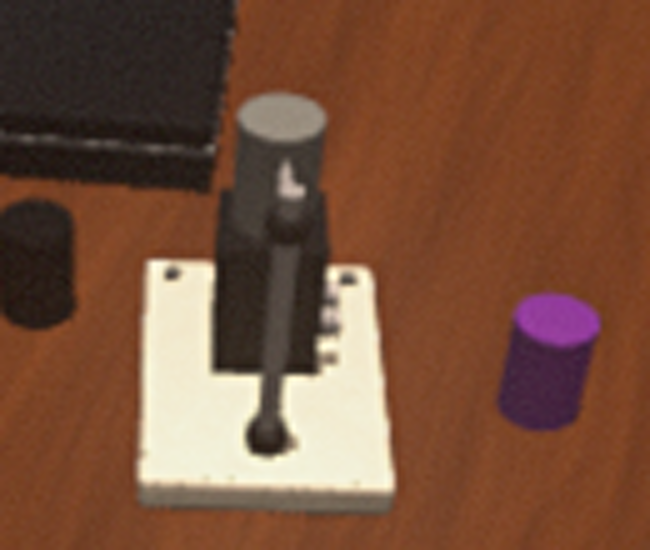

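The side view agrees with the top view: the cap top projects to (326.6,118.3) and appears at (326.3,118.3). The first move is to a point above the cap.

```bash
cat >> h.py <<'E'
def goal(g,yaw,show=True):
    """grasp point world g, yaw of tool x, tool down -> shift mm & turn in present tool axes"""
    s=robot.observe(); R0=R.from_rotvec(s["tcp_rot"]).as_matrix()
    c,n=np.cos(yaw),np.sin(yaw)
    Rg=np.array([[c,n,0],[n,-c,0],[0,0,-1]],float)
    t=np.array(g)+[0,0,.155]
    d=R0.T@(t-s["tcp_pos"])*1000; r=R.from_matrix(R0.T@Rg).as_rotvec()
    print("t=%.2f"%s["clock"],"shift",d.round(1),"turn",r.round(4),"grasp at",(s["tcp_pos"]+R0[:,2]*.155).round(4),"F",s["ft_force"].round(2),"w",round(s["gripper_width"],4),"q",s["qpos"].round(2))
E
python3 -c "
from h import *
goal([.5537,-.2318,.24],.296)"
```

```text
t=0.55 shift [-605.5  597.7    9.7] turn [-0.00e+00  1.00e-04  9.71e-01] grasp at [0.1645 0.5248 0.2497] F [-0.15  0.41  0.71] w 0.0852 q [ 1.13  0.33 -0.19  1.05  0.    1.44]
```

Request:
{"method": "carry_out", "body": {
  "targets": [
    {"tx":-35,"ty":35,"tz":0,"rz":0.06},
    {"tx":-70,"ty":69,"tz":0,"rz":0.12},
    {"tx":-105,"ty":104,"tz":0,"rz":0.18},
    {"tx":-140,"ty":138,"tz":0,"rz":0.24},
    {"tx":-175,"ty":173,"tz":0,"rz":0.3},
    {"tx":-210,"ty":207,"tz":0,"rz":0.36},
    {"tx":-245,"ty":242,"tz":0,"rz":0.42},
    {"tx":-280,"ty":276,"tz":0,"rz":0.48}
  ],
  "gripper": 0
}}

```text
invalid input at $.targets[0]: expected keys tx, ty, tz, rx, ry, rz
```

```bash
python3 -c "
from h import *
goal([.5537,-.2318,.24],.296)"
```

```text
t=0.55 shift [-605.5  597.7    9.7] turn [-0.00e+00  1.00e-04  9.71e-01] grasp at [0.1645 0.5248 0.2497] F [-0.15  0.41  0.71] w 0.0852 q [ 1.13  0.33 -0.19  1.05  0.    1.44]
```

Request:
{"method": "carry_out", "body": {
  "targets": [
    {"tx":-35,"ty":35,"tz":0,"rx":0,"ry":0,"rz":0.06},
    {"tx":-70,"ty":69,"tz":0,"rx":0,"ry":0,"rz":0.12},
    {"tx":-105,"ty":104,"tz":0,"rx":0,"ry":0,"rz":0.18},
    {"tx":-140,"ty":138,"tz":0,"rx":0,"ry":0,"rz":0.24},
    {"tx":-175,"ty":173,"tz":0,"rx":0,"ry":0,"rz":0.3},
    {"tx":-210,"ty":207,"tz":0,"rx":0,"ry":0,"rz":0.36},
    {"tx":-245,"ty":242,"tz":0,"rx":0,"ry":0,"rz":0.42},
    {"tx":-280,"ty":276,"tz":0,"rx":0,"ry":0,"rz":0.48}
  ],
  "gripper": 0
}}

```text
clock: 1.35
tcp_pos: [0.3446, 0.1733, 0.4051]
tcp_rot: [2.903, 1.201, 0.002]
ft_force: [1.1, 0.2, -0.3]
gripper_width: 0.0853
```

```bash
python3 -c "
from h import *
goal([.5537,-.2318,.24],.296)"
```

```text
t=1.35 shift [-138.3  434.4   10.2] turn [ 4.000e-04 -1.400e-03  4.888e-01] grasp at [0.3448 0.1733 0.2501] F [ 1.07  0.18 -0.34] w 0.0853 q [ 0.27  0.02 -0.57  0.98  0.    1.06]
```

Request:
{"method": "carry_out", "body": {
  "targets": [
    {"tx":-15,"ty":48,"tz":0,"rx":0,"ry":0,"rz":0.06},
    {"tx":-30,"ty":96,"tz":0,"rx":0,"ry":0,"rz":0.12},
    {"tx":-46,"ty":144,"tz":0,"rx":0,"ry":0,"rz":0.18},
    {"tx":-61,"ty":192,"tz":2,"rx":0,"ry":0,"rz":0.24},
    {"tx":-76,"ty":240,"tz":4,"rx":0,"ry":0,"rz":0.3},
    {"tx":-91,"ty":287,"tz":6,"rx":0,"ry":0,"rz":0.36},
    {"tx":-106,"ty":335,"tz":8,"rx":0,"ry":0,"rz":0.42},
    {"tx":-122,"ty":383,"tz":10,"rx":0,"ry":0,"rz":0.489}
  ]
}}

```text
clock: 2.15
tcp_pos: [0.5278, -0.1825, 0.3954]
tcp_rot: [-3.108, -0.458, -0.003]
ft_force: [0.3, 0.3, 0.5]
gripper_width: 0.0853
```

```bash
python3 -c "
from h import *
goal([.5537,-.2318,.2],.296)"
```

```text
t=2.15 shift [10.5 54.7 40.4] turn [ 0.0002 -0.002  -0.0034] grasp at [ 0.5281 -0.1824  0.2404] F [0.32 0.28 0.5 ] w 0.0853 q [-0.47  0.35 -0.19  1.04  0.    0.81]
```

Request:
{"method": "carry_out", "body": {
  "targets": [
    {"tx":4,"ty":20,"tz":5,"rx":0,"ry":-0.002,"rz":-0.003},
    {"tx":8,"ty":40,"tz":10,"rx":0,"ry":-0.002,"rz":-0.003},
    {"tx":10.5,"ty":54.7,"tz":20,"rx":0,"ry":-0.002,"rz":-0.003},
    {"tx":10.5,"ty":54.7,"tz":25,"rx":0,"ry":-0.002,"rz":-0.003},
    {"tx":10.5,"ty":54.7,"tz":25,"rx":0,"ry":-0.002,"rz":-0.003},
    {"tx":10.5,"ty":54.7,"tz":25,"rx":0,"ry":-0.002,"rz":-0.003},
    {"tx":10.5,"ty":54.7,"tz":25,"rx":0,"ry":-0.002,"rz":-0.003},
    {"tx":10.5,"ty":54.7,"tz":25,"rx":0,"ry":-0.002,"rz":-0.003}
  ]
}}

```text
clock: 2.95
tcp_pos: [0.5537, -0.2311, 0.3711]
tcp_rot: [3.106, 0.464, 0.001]
ft_force: [-0.6, -0.3, -0.4]
gripper_width: 0.0854
```

```bash
python3 - <<'E'
from h import *
import pickle
goal([.5537,-.2318,.143],.296)
im=robot.get_image("wrist"); pickle.dump(im,open("wrist1.pkl","wb")); cv2.imwrite("pics/w1.png",im["pixels"])
print(im["eye"],att(im).round(3))
for P in([.5537,-.2318,.16],[.5535,-.2312,.1],[.5287,-.1500,.175]): print(proj(im,P))
E
```

```text
t=2.95 shift [-0.2  0.6 73.1] turn [ 0.0008 -0.0006  0.0006] grasp at [ 0.5538 -0.2312  0.2161] F [-0.56 -0.25 -0.4 ] w 0.0854 q [-0.52  0.44 -0.11  1.02 -0.    0.76]
[ 0.53254719 -0.16256156  0.34013457] [[ 0.956 -0.28  -0.083]
 [ 0.292  0.917  0.272]
 [-0.    -0.285  0.959]]
(np.float64(283.30726857842933), np.float64(241.6872213656728))
(np.float64(283.28198915827596), np.float64(212.04295817890178))
(np.float64(283.26345814041224), np.float64(87.24310144228717))
```

View pics/w1.png

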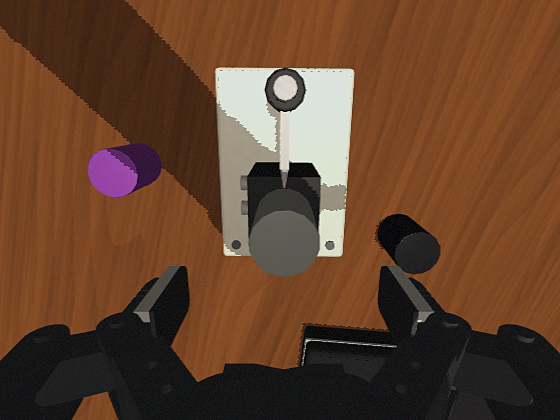

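The wrist view shows the grey cap at (284,243) between the open fingers. The pointer tip is at (284,187) and the post top at (285,89). Purple is off to the left and black to the right. Next I work out the tip height while I descend.

```bash
python3 - <<'E'
from h import *
import pickle
im=pickle.load(open("wrist1.pkl","rb"))
ya=np.array([-.2919,.9564]); b=np.array([.5536,-.2316])
for h in(.13,.135,.14,.145,.15,.155): p=ray(im,284.5,187,h);print(h,((p[:2]-b)@ya).round(4))
for r in range(110,190,6):
    p=pt(im,284,r); print(r,p.round(4),((p[:2]-b)@ya).round(4))
E
```

```text
0.13 0.0268
0.135 0.0278
0.14 0.0289
0.145 0.03
0.15 0.0311
0.155 0.0322
110 [ 0.532  -0.1596  0.162 ] 0.0751
116 [ 0.5329 -0.1625  0.1582] 0.0721
122 [ 0.5339 -0.1655  0.1583] 0.0689
128 [ 0.5348 -0.1686  0.157 ] 0.0657
134 [ 0.5357 -0.1716  0.1589] 0.0626
140 [ 0.5367 -0.1747  0.1584] 0.0594
146 [ 0.5376 -0.1778  0.1583] 0.0561
152 [ 0.5386 -0.1809  0.1589] 0.0529
158 [ 0.5396 -0.1842  0.1582] 0.0495
164 [ 0.5406 -0.1874  0.1577] 0.046
170 [ 0.5415 -0.1905  0.159 ] 0.0428
176 [ 0.5426 -0.194   0.1578] 0.0392
182 [ 0.5437 -0.1975  0.1568] 0.0355
188 [ 0.5484 -0.2127  0.1002] 0.0196
```

Request:
{"method": "carry_out", "body": {
  "targets": [
    {"tx":0,"ty":0.5,"tz":10,"rx":0,"ry":0,"rz":0},
    {"tx":0,"ty":0.5,"tz":20,"rx":0,"ry":0,"rz":0},
    {"tx":0,"ty":0.5,"tz":30,"rx":0,"ry":0,"rz":0},
    {"tx":0,"ty":0.5,"tz":40,"rx":0,"ry":0,"rz":0},
    {"tx":0,"ty":0.5,"tz":50,"rx":0,"ry":0,"rz":0},
    {"tx":0,"ty":0.5,"tz":60,"rx":0,"ry":0,"rz":0},
    {"tx":0,"ty":0.5,"tz":70,"rx":0,"ry":0,"rz":0},
    {"tx":0,"ty":0.5,"tz":74,"rx":0,"ry":0,"rz":0}
  ]
}}

```text
clock: 3.8
tcp_pos: [0.5535, -0.2316, 0.2955]
tcp_rot: [-3.107, -0.464, 0.001]
ft_force: [0.0, -0.9, 0.4]
gripper_width: 0.0853
```

Request:
{"method": "carry_out", "body": {
  "targets": [
    {"tx":0,"ty":0,"tz":0,"rx":0,"ry":0,"rz":0},
    {"tx":0,"ty":0,"tz":0,"rx":0,"ry":0,"rz":0},
    {"tx":0,"ty":0,"tz":0,"rx":0,"ry":0,"rz":0},
    {"tx":0,"ty":0,"tz":0,"rx":0,"ry":0,"rz":0},
    {"tx":0,"ty":0,"tz":0,"rx":0,"ry":0,"rz":0},
    {"tx":0,"ty":0,"tz":0,"rx":0,"ry":0,"rz":0},
    {"tx":0,"ty":0,"tz":0,"rx":0,"ry":0,"rz":0},
    {"tx":0,"ty":0,"tz":0,"rx":0,"ry":0,"rz":0}
  ],
  "gripper": 1,
  "force": 35
}}

```text
clock: 4.6
tcp_pos: [0.5538, -0.2318, 0.2962]
tcp_rot: [3.107, 0.464, 0.001]
ft_force: [-0.0, -1.5, 6.0]
gripper_width: 0.0434
```

```bash
python3 - <<'E'
from h import *
goal([.5537,-.2318,.22],.296)
E
```

```text
t=4.60 shift [ -0.1   0.  -78.8] turn [ 0.0005 -0.0003  0.0004] grasp at [ 0.5539 -0.2318  0.1412] F [-0.01 -1.53  6.04] w 0.0434 q [-0.52  0.51 -0.21  0.86 -0.    0.76]
```

Request:
{"method": "carry_out", "body": {
  "targets": [
    {"tx":0,"ty":0,"tz":-5,"rx":0,"ry":0,"rz":0},
    {"tx":0,"ty":0,"tz":-14,"rx":0,"ry":0,"rz":0},
    {"tx":0,"ty":0,"tz":-26,"rx":0,"ry":0,"rz":0},
    {"tx":0,"ty":0,"tz":-40,"rx":0,"ry":0,"rz":0},
    {"tx":0,"ty":0,"tz":-55,"rx":0,"ry":0,"rz":0},
    {"tx":0,"ty":0,"tz":-75,"rx":0,"ry":0,"rz":0},
    {"tx":0,"ty":0,"tz":-95,"rx":0,"ry":0,"rz":0},
    {"tx":0,"ty":0,"tz":-115,"rx":0,"ry":0,"rz":0}
  ]
}}

```text
clock: 5.4
tcp_pos: [0.5536, -0.2316, 0.4129]
tcp_rot: [3.106, 0.464, 0.001]
ft_force: [0.9, -1.0, -1.0]
gripper_width: 0.0435
```

```bash
python3 - <<'E'
from h import *
goal([.4811,.343,.2],.0)
im=robot.get_image("side"); cv2.imwrite("pics/s2.png",cv2.resize(im["pixels"][40:220,230:410],None,fx=3,fy=3))
E
```

```text
t=5.40 shift [  98.4 -570.8   57.5] turn [ 0.0007 -0.0007  0.2964] grasp at [ 0.5538 -0.2317  0.2579] F [ 0.9  -1.01 -0.97] w 0.0435 q [-0.52  0.41 -0.04  1.12 -0.    0.76]
```

View pics/s2.png

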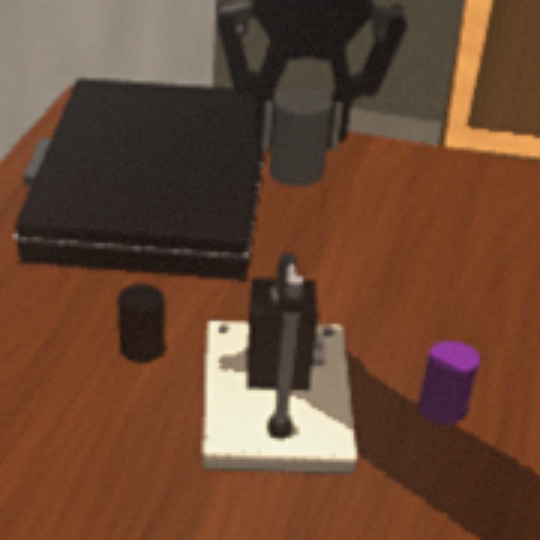

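The grey cap hangs in the fingers at crop (298,135), clear of the rod, and the stand is undisturbed. Next it goes to the ring holder.

Request:
{"method": "carry_out", "body": {
  "targets": [
    {"tx":5,"ty":-30,"tz":0,"rx":0,"ry":0,"rz":0.02},
    {"tx":13,"ty":-75,"tz":0,"rx":0,"ry":0,"rz":0.05},
    {"tx":21,"ty":-121,"tz":0,"rx":0,"ry":0,"rz":0.08},
    {"tx":29,"ty":-168,"tz":0,"rx":0,"ry":0,"rz":0.11},
    {"tx":37,"ty":-215,"tz":4,"rx":0,"ry":0,"rz":0.14},
    {"tx":45,"ty":-262,"tz":8,"rx":0,"ry":0,"rz":0.17},
    {"tx":53,"ty":-309,"tz":12,"rx":0,"ry":0,"rz":0.2},
    {"tx":61,"ty":-356,"tz":16,"rx":0,"ry":0,"rz":0.23}
  ]
}}

```text
clock: 6.25
tcp_pos: [0.5081, 0.128, 0.3993]
tcp_rot: [3.137, 0.102, 0.009]
ft_force: [0.6, -0.1, -1.0]
gripper_width: 0.0433
```

```bash
python3 - <<'E'
from h import *
goal([.4811,.343,.15],.0)
E
```

```text
t=6.25 shift [ -13.5 -216.6   93.5] turn [ 0.0034 -0.006   0.065 ] grasp at [0.509  0.1275 0.2443] F [ 0.58 -0.13 -1.02] w 0.0433 q [ 0.11  0.28 -0.27  1.01 -0.    1.61]
```

Request:
{"method": "carry_out", "body": {
  "targets": [
    {"tx":-3,"ty":-45,"tz":10,"rx":0,"ry":0,"rz":0.02},
    {"tx":-6,"ty":-92,"tz":25,"rx":0.003,"ry":-0.006,"rz":0.04},
    {"tx":-9,"ty":-138,"tz":45,"rx":0.003,"ry":-0.006,"rz":0.065},
    {"tx":-12,"ty":-180,"tz":65,"rx":0.003,"ry":-0.006,"rz":0.065},
    {"tx":-13.5,"ty":-205,"tz":80,"rx":0.003,"ry":-0.006,"rz":0.065},
    {"tx":-13.5,"ty":-216.6,"tz":88,"rx":0.003,"ry":-0.006,"rz":0.065},
    {"tx":-13.5,"ty":-216.6,"tz":93.5,"rx":0.003,"ry":-0.006,"rz":0.065},
    {"tx":-13.5,"ty":-216.6,"tz":93.5,"rx":0.003,"ry":-0.006,"rz":0.065}
  ]
}}

```text
clock: 7.05
tcp_pos: [0.4812, 0.3421, 0.3045]
tcp_rot: [3.14, -0.001, -0.001]
ft_force: [0.4, -0.3, -0.4]
gripper_width: 0.0433
```

```bash
python3 - <<'E'
from h import *
goal([.4811,.343,.05],.0)
im=robot.get_image("wrist"); cv2.imwrite("pics/w3.png",im["pixels"])
P=np.array([.4811,.343,.02])
for a in range(0,360,60): print(np.round(proj(im,P+[.025*np.cos(np.radians(a)),.025*np.sin(np.radians(a)),0]),1),end=' ')
im=robot.get_image("side"); cv2.imwrite("pics/s3.png",cv2.resize(im["pixels"][250:420,180:380],None,fx=3.5,fy=3.5))
E
```

```text
t=7.05 shift [ 0.  -1.1 99.5] turn [ 0.0016  0.0008 -0.0007] grasp at [0.481  0.3418 0.1495] F [ 0.36 -0.3  -0.43] w 0.0433 q [ 0.49  0.48 -0.23  0.87 -0.    2.06]
[314.4 205.8] [299.4 179.6] [268.1 179.7] [253.1 205.8] [268.8 230.8] [298.7 230.7]
```

View pics/w3.png

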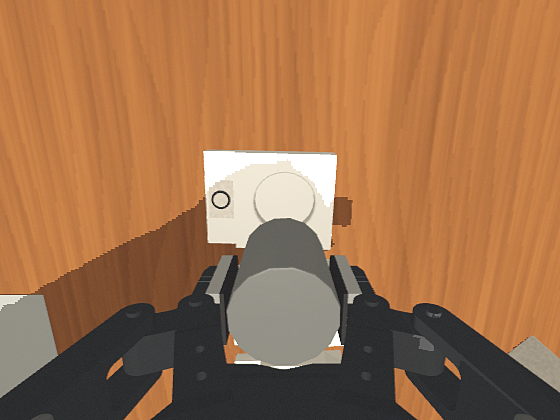

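View pics/s3.png

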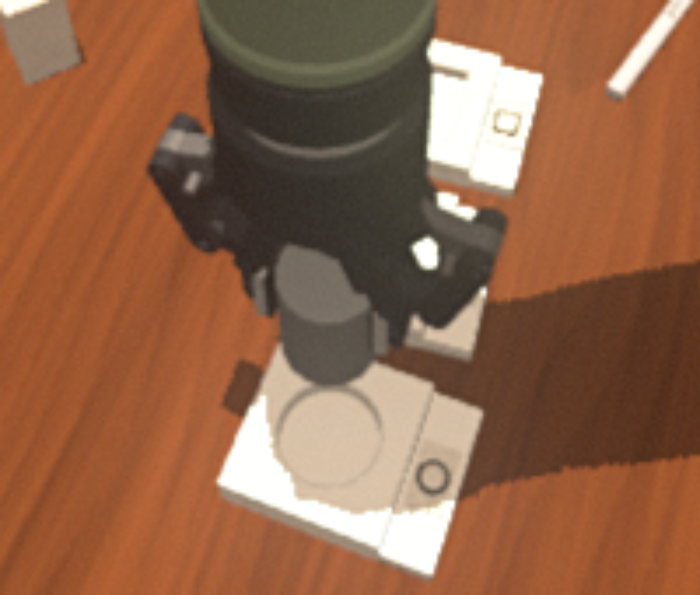

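```bash
python3 - <<'E'
from h import *
P=np.array([.4811,.343,.02]); A=np.radians(np.arange(0,360,10))
for n,(r0,r1,c0,c1),s in(("wrist",(140,260,190,350),5),("side",(330,420,230,330),7)):
    im=robot.get_image(n); a=cv2.resize(im["pixels"][r0:r1,c0:c1],None,fx=s,fy=s,interpolation=cv2.INTER_CUBIC)
    for t in A:
        u,v=proj(im,P+[.025*np.cos(t),.025*np.sin(t),0]); cv2.circle(a,(int((u-c0+.5)*s),int((v-r0+.5)*s)),2,(0,0,255),-1)
    cv2.imwrite(f"pics/o_{n}.png",a[:600,:800])
E
```

```text
(no output)
```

View pics/o_wrist.png

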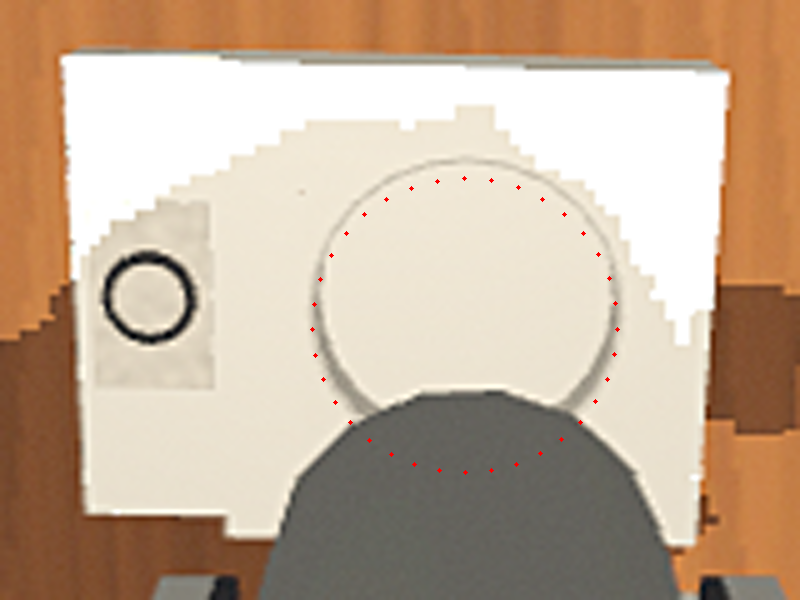

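View pics/o_side.png

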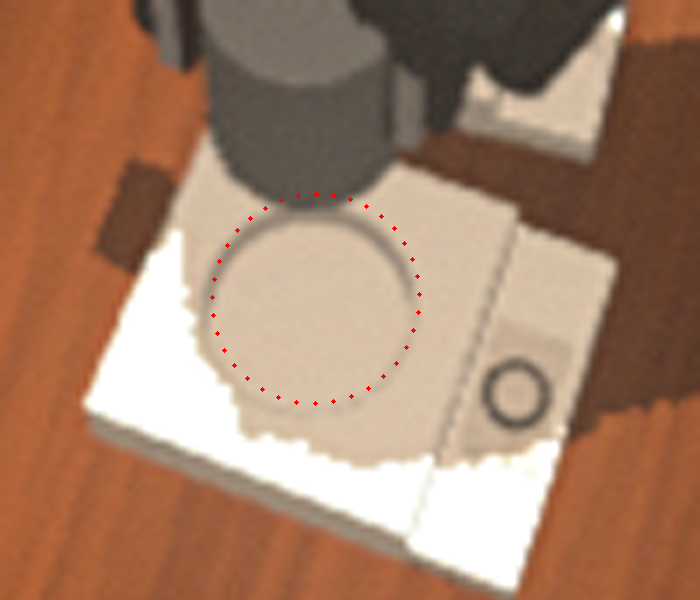

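```bash
python3 - <<'E'
from h import *
im=robot.get_image("wrist")
s=robot.observe();print(s["tcp_pos"])
e=ray(im,282.7,171.5,.02);print("pocket far edge",e,"centre y",e[1]-.025)
print("pocket l/r",ray(im,252.3,202,.02),ray(im,313.5,202,.02))
P,rr,cc=cloud(im)
m=(abs(P[:,2]-.168)<.005)&(rr>255)&(rr<372)&(abs(cc-284)<70)
print(m.sum(),P[m].mean(0),P[m].min(0),P[m].max(0), cc[m].min(),cc[m].max(),rr[m].min(),rr[m].max())
for v in range(255,375,8): print(v,P[(rr==v)&(cc==284)].round(4))
h=robot.get_image("side"); u=((310/7)+230-.5,(((215+413)/2)/7)+330-.5); print("side pocket",u,ray(h,*u,.02))
E
```

```text
[0.48180725 0.34203093 0.305921  ]
pocket far edge [0.48160816 0.37126112 0.02      ] centre y 0.3462611238252799
pocket l/r [0.4566563  0.34620646 0.02      ] [0.50675072 0.34608649 0.02      ]
10641 [0.48207356 0.3427208  0.16935834] [0.4556464  0.31802637 0.16300043] [0.5089585  0.36219334 0.17299243] 215 353 259 364
255 [[0.4823 0.3613 0.1585]]
263 [[0.4822 0.3612 0.1657]]
271 [[0.4822 0.3595 0.1686]]
279 [[0.4822 0.3564 0.169 ]]
287 [[0.4822 0.3539 0.1703]]
295 [[0.4822 0.3501 0.1696]]
303 [[0.4822 0.3462 0.1687]]
311 [[0.4822 0.3427 0.1686]]
319 [[0.4822 0.3394 0.1688]]
327 [[0.4822 0.3362 0.1694]]
335 [[0.4822 0.3326 0.1694]]
343 [[0.4822 0.3297 0.1703]]
351 [[0.4822 0.3252 0.1694]]
359 [[0.4822 0.3214 0.1693]]
367 [[0.4823 0.1815 0.0197]]
side pocket (273.7857142857143, 374.35714285714283) [0.48092526 0.34748088 0.02      ]
```

The overlays in both cameras show the pocket about 3 mm farther in +y than my first estimate, and the cap sits about 1 mm to -y in the grip. I correct the target to tool y ≈ 0.347 and pause just above the pocket for a look.

```bash
python3 - <<'E'
from h import *
goal([.4813,.347,.068],.0)
E
```

```text
t=7.35 shift [-0.5 -4.8 82.8] turn [-0.0002 -0.0011 -0.0015] grasp at [0.4819 0.3422 0.1508] F [ 0.62 -0.18 -0.11] w 0.0434 q [ 0.49  0.48 -0.22  0.87 -0.    2.07]
```

Request:
{"method": "carry_out", "body": {
  "targets": [
    {"tx":-0.3,"ty":-2,"tz":12,"rx":0,"ry":0,"rz":0},
    {"tx":-0.3,"ty":-4.8,"tz":30,"rx":0,"ry":0,"rz":0},
    {"tx":-0.3,"ty":-4.8,"tz":48,"rx":0,"ry":0,"rz":0},
    {"tx":-0.3,"ty":-4.8,"tz":62,"rx":0,"ry":0,"rz":0},
    {"tx":-0.3,"ty":-4.8,"tz":72,"rx":0,"ry":0,"rz":0},
    {"tx":-0.3,"ty":-4.8,"tz":80,"rx":0,"ry":0,"rz":0},
    {"tx":-0.3,"ty":-4.8,"tz":82,"rx":0,"ry":0,"rz":0},
    {"tx":-0.3,"ty":-4.8,"tz":82,"rx":0,"ry":0,"rz":0}
  ]
}}

```text
clock: 8.15
tcp_pos: [0.4816, 0.347, 0.2237]
tcp_rot: [-3.142, 0.002, -0.002]
ft_force: [-0.2, -0.6, -0.5]
gripper_width: 0.0433
```

```bash
python3 - <<'E'
from h import *
goal([.4813,.347,.05],.0)
im=robot.get_image("wrist"); cv2.imwrite("pics/w4.png",im["pixels"])
im=robot.get_image("side"); cv2.imwrite("pics/s4.png",cv2.resize(im["pixels"][310:420,220:340],None,fx=5,fy=5,interpolation=cv2.INTER_CUBIC))
E
```

```text
t=8.15 shift [-0.3  0.  18.7] turn [-0.0001 -0.0011 -0.0016] grasp at [0.4817 0.347  0.0687] F [-0.23 -0.63 -0.54] w 0.0433 q [ 0.5   0.58 -0.3   0.69 -0.    2.07]
```

View pics/w4.png

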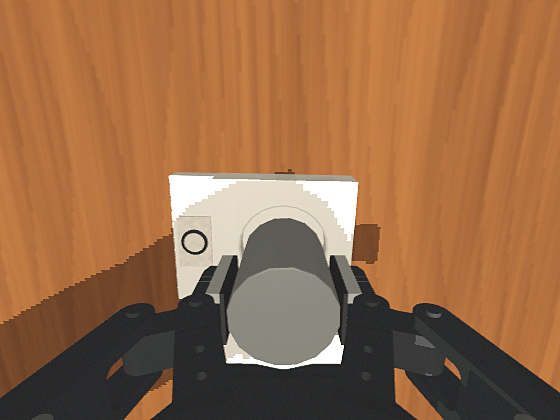

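View pics/s4.png

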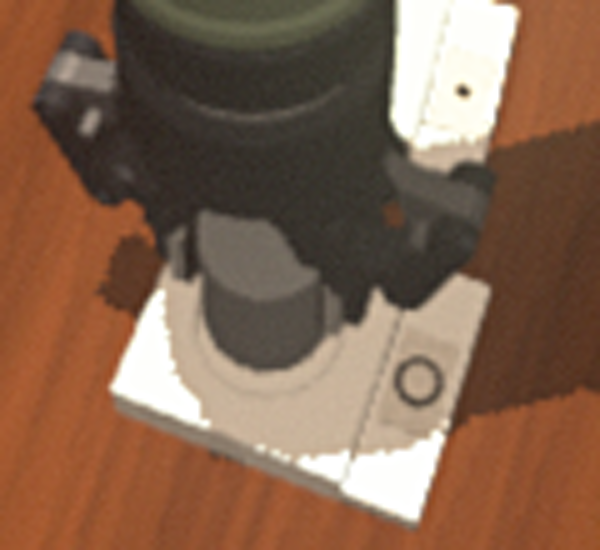

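```bash
python3 - <<'E'
from h import *
im=robot.get_image("wrist")
print("pocket far",ray(im,283,206.5,.02),"cap far",ray(im,283,218,.0277))
print(ray(im,242.5,240,.02),ray(im,325,240,.02), ray(im,245.5,245,.0277),ray(im,321,245,.0277))
a=cv2.resize(im["pixels"][190:300,220:350],None,fx=6,fy=6,interpolation=cv2.INTER_CUBIC)[:600]
P=np.array([.4817,.346,.0277]);A=np.radians(np.arange(0,360,10))
for (x,y,z,r,col) in((.4817,.3462,.02,.025,(0,0,255)),(.4817,.346,.0277,.022,(0,255,0))):
  for t in A:
    u,v=proj(im,[x+r*np.cos(t),y+r*np.sin(t),z]); cv2.circle(a,(int((u-220+.5)*6),int((v-190+.5)*6)),2,col,-1)
cv2.imwrite("pics/o4.png",a)
E
```

```text
pocket far [0.48198765 0.37051981 0.02      ] cap far [0.48197461 0.36622006 0.0277    ]
[0.45858737 0.35051411 0.02      ] [0.50617971 0.35040294 0.02      ] [0.46117504 0.35058035 0.0277    ] [0.50299384 0.3504817  0.0277    ]
```

View pics/o4.png

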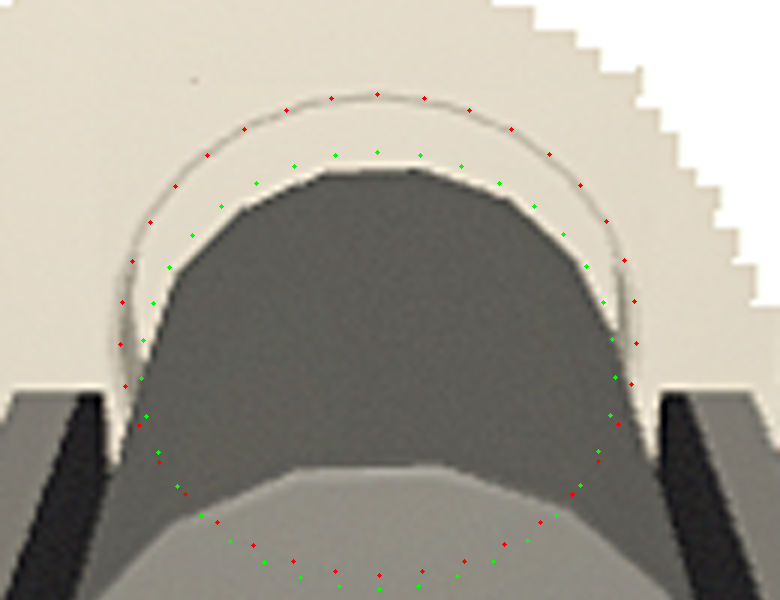

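The pocket fits the red model and the cap sits about 1.5–2 mm short in y. I shift +1.5 mm and lower gently.

Request:
{"method": "carry_out", "body": {
  "targets": [
    {"tx":0,"ty":-1.6,"tz":0,"rx":0,"ry":0,"rz":0},
    {"tx":0,"ty":-1.6,"tz":3,"rx":0,"ry":0,"rz":0},
    {"tx":0,"ty":-1.6,"tz":6,"rx":0,"ry":0,"rz":0},
    {"tx":0,"ty":-1.6,"tz":9,"rx":0,"ry":0,"rz":0},
    {"tx":0,"ty":-1.6,"tz":12,"rx":0,"ry":0,"rz":0},
    {"tx":0,"ty":-1.6,"tz":15,"rx":0,"ry":0,"rz":0},
    {"tx":0,"ty":-1.6,"tz":17,"rx":0,"ry":0,"rz":0},
    {"tx":0,"ty":-1.6,"tz":17,"rx":0,"ry":0,"rz":0}
  ]
}}

```text
clock: 9.1
tcp_pos: [0.4817, 0.3487, 0.2071]
tcp_rot: [-3.141, 0.002, -0.003]
ft_force: [0.4, 1.0, -0.7]
gripper_width: 0.0437
```

```bash
python3 - <<'E'
from h import *
goal([.4813,.3485,.049],.0)
E
```

```text
t=9.10 shift [-0.4  0.2  3.1] turn [-0.0003 -0.0016 -0.0016] grasp at [0.482  0.3487 0.0521] F [ 0.36  0.98 -0.66] w 0.0437 q [ 0.5   0.6  -0.31  0.66 -0.    2.07]
```

Request:
{"method": "carry_out", "body": {
  "targets": [
    {"tx":0,"ty":0,"tz":1,"rx":0,"ry":0,"rz":0},
    {"tx":0,"ty":0,"tz":2,"rx":0,"ry":0,"rz":0},
    {"tx":0,"ty":0,"tz":2.5,"rx":0,"ry":0,"rz":0},
    {"tx":0,"ty":0,"tz":3,"rx":0,"ry":0,"rz":0},
    {"tx":0,"ty":0,"tz":3,"rx":0,"ry":0,"rz":0},
    {"tx":0,"ty":0,"tz":3,"rx":0,"ry":0,"rz":0},
    {"tx":0,"ty":0,"tz":3,"rx":0,"ry":0,"rz":0},
    {"tx":0,"ty":0,"tz":3,"rx":0,"ry":0,"rz":0}
  ]
}}

```text
clock: 9.9
tcp_pos: [0.4818, 0.3487, 0.2042]
tcp_rot: [-3.141, 0.002, -0.003]
ft_force: [-1.3, 0.5, 2.5]
gripper_width: 0.0435
```

```bash
python3 - <<'E'
from h import *
goal([.4813,.3485,.049],.0)
E
```

```text
t=9.90 shift [-0.5  0.2  0.2] turn [-0.0005 -0.0018 -0.0015] grasp at [0.482  0.3488 0.0492] F [-1.3   0.46  2.49] w 0.0435 q [ 0.5   0.6  -0.31  0.65 -0.    2.07]
```

Request:
{"method": "carry_out", "body": {
  "targets": [
    {"tx":0,"ty":0,"tz":0,"rx":0,"ry":0,"rz":0},
    {"tx":0,"ty":0,"tz":0,"rx":0,"ry":0,"rz":0},
    {"tx":0,"ty":0,"tz":0,"rx":0,"ry":0,"rz":0},
    {"tx":0,"ty":0,"tz":0,"rx":0,"ry":0,"rz":0},
    {"tx":0,"ty":0,"tz":0,"rx":0,"ry":0,"rz":0},
    {"tx":0,"ty":0,"tz":0,"rx":0,"ry":0,"rz":0},
    {"tx":0,"ty":0,"tz":0,"rx":0,"ry":0,"rz":0},
    {"tx":0,"ty":0,"tz":0,"rx":0,"ry":0,"rz":0}
  ],
  "gripper": 0
}}

```text
clock: 10.7
tcp_pos: [0.4818, 0.3487, 0.2042]
tcp_rot: [-3.141, 0.002, -0.003]
ft_force: [-0.1, 0.1, 0.3]
gripper_width: 0.0853
```

```bash
python3 - <<'E'
from h import *
goal([.4813,.3485,.15],.0)
im=robot.get_image("wrist"); cv2.imwrite("pics/w5.png",im["pixels"])
E
```

```text
t=10.70 shift [  -0.3    0.2 -100.8] turn [-0.0005 -0.0017 -0.0015] grasp at [0.482  0.3488 0.0492] F [-0.11  0.05  0.25] w 0.0853 q [ 0.5   0.6  -0.31  0.65 -0.    2.07]
```

View pics/w5.png

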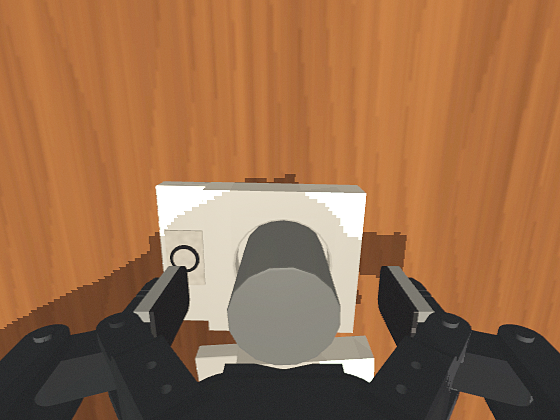

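The cap is seated upright in the pocket, with its top at (284,315) and the fingers open on both sides. I retract straight up.

Request:
{"method": "carry_out", "body": {
  "targets": [
    {"tx":0,"ty":0,"tz":-10,"rx":0,"ry":0,"rz":0},
    {"tx":0,"ty":0,"tz":-30,"rx":0,"ry":0,"rz":0},
    {"tx":0,"ty":0,"tz":-60,"rx":0,"ry":0,"rz":0},
    {"tx":0,"ty":10,"tz":-95,"rx":0,"ry":0,"rz":0},
    {"tx":4,"ty":40,"tz":-130,"rx":0,"ry":0,"rz":-0.03},
    {"tx":8,"ty":75,"tz":-155,"rx":0,"ry":0,"rz":-0.06},
    {"tx":12,"ty":115,"tz":-175,"rx":0,"ry":0,"rz":-0.09},
    {"tx":17,"ty":160,"tz":-180,"rx":0,"ry":0,"rz":-0.12}
  ]
}}

```text
clock: 11.55
tcp_pos: [0.4987, 0.1879, 0.3878]
tcp_rot: [-3.134, -0.191, -0.012]
ft_force: [0.6, 0.2, -0.7]
gripper_width: 0.0856
```

```bash
python3 - <<'E'
from h import *
goal([.5535,-.2315,.23],.296)
im=robot.get_image("side"); cv2.imwrite("pics/s5.png",cv2.resize(im["pixels"][310:420,220:340],None,fx=5,fy=5,interpolation=cv2.INTER_CUBIC))
E
```

```text
t=11.55 shift [  3.6 422.9   2.5] turn [-0.0002 -0.0076 -0.1746] grasp at [0.4999 0.1882 0.2329] F [ 0.6   0.2  -0.71] w 0.0856 q [ 0.22  0.3  -0.27  0.99  0.    1.67]
```

View pics/s5.png

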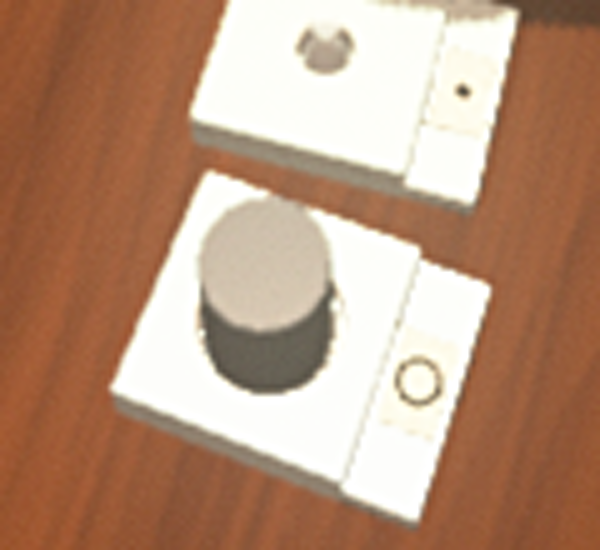

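The cap stands upright inside the ring-labelled pocket. I return to the stand.

Request:
{"method": "carry_out", "body": {
  "targets": [
    {"tx":0,"ty":48,"tz":0,"rx":0,"ry":-0.003,"rz":-0.03},
    {"tx":0,"ty":96,"tz":0,"rx":0,"ry":-0.008,"rz":-0.06},
    {"tx":1,"ty":144,"tz":0,"rx":0,"ry":-0.008,"rz":-0.09},
    {"tx":1,"ty":192,"tz":0,"rx":0,"ry":-0.008,"rz":-0.12},
    {"tx":2,"ty":240,"tz":0,"rx":0,"ry":-0.008,"rz":-0.15},
    {"tx":2,"ty":288,"tz":0,"rx":0,"ry":-0.008,"rz":-0.175},
    {"tx":3,"ty":336,"tz":0,"rx":0,"ry":-0.008,"rz":-0.175},
    {"tx":3,"ty":375,"tz":0,"rx":0,"ry":-0.008,"rz":-0.175}
  ]
}}

```text
clock: 12.4
tcp_pos: [0.5455, -0.1923, 0.39]
tcp_rot: [3.103, 0.451, -0.001]
ft_force: [1.0, 0.0, -0.7]
gripper_width: 0.0852
```

```bash
python3 - <<'E'
from h import *
goal([.5535,-.2315,.21],.296)
E
```

```text
t=12.40 shift [-3.4 39.7 25.2] turn [ 0.0059  0.0018 -0.0072] grasp at [ 0.5455 -0.1933  0.235 ] F [ 1.03  0.03 -0.72] w 0.0852 q [-0.47  0.39 -0.14  1.04 -0.01  0.82]
```

Request:
{"method": "carry_out", "body": {
  "targets": [
    {"tx":-1,"ty":15,"tz":5,"rx":0.006,"ry":0.002,"rz":-0.007},
    {"tx":-3,"ty":30,"tz":12,"rx":0.006,"ry":0.002,"rz":-0.007},
    {"tx":-3.4,"ty":38,"tz":20,"rx":0.006,"ry":0.002,"rz":-0.007},
    {"tx":-3.4,"ty":39.7,"tz":25,"rx":0.006,"ry":0.002,"rz":-0.007},
    {"tx":-3.4,"ty":39.7,"tz":25,"rx":0.006,"ry":0.002,"rz":-0.007},
    {"tx":-3.4,"ty":39.7,"tz":25,"rx":0.006,"ry":0.002,"rz":-0.007},
    {"tx":-3.4,"ty":39.7,"tz":25,"rx":0.006,"ry":0.002,"rz":-0.007},
    {"tx":-3.4,"ty":39.7,"tz":25,"rx":0.006,"ry":0.002,"rz":-0.007}
  ]
}}

```text
clock: 13.2
tcp_pos: [0.5537, -0.2309, 0.3656]
tcp_rot: [3.107, 0.464, 0.001]
ft_force: [0.3, 0.1, -0.3]
gripper_width: 0.0854
```

```bash
python3 - <<'E'
from h import *
import pickle
goal([.5535,-.2315,.13],.296)
im=robot.get_image("wrist"); pickle.dump(im,open("wrist6.pkl","wb"))
for P in([.5536,-.2316,.14],[.5536,-.2316,.106],[.5287,-.1500,.175]): print(np.round(proj(im,P),1))
cv2.imwrite("pics/w6.png",cv2.resize(im["pixels"][50:290,190:380],None,fx=2.5,fy=2.5,interpolation=cv2.INTER_CUBIC))
P,rr,cc=cloud(im)
m=(abs(P[:,2]-.14)<.006)&(abs(P[:,0]-.5535)<.02)&(abs(P[:,1]+.2315)<.02)
print("grip top",m.sum(),P[m].mean(0),np.median(cc[m]),np.median(rr[m]))
E
```

```text
t=13.20 shift [-0.4  0.5 80.6] turn [ 0.0003 -0.0006  0.0008] grasp at [ 0.5538 -0.2309  0.2106] F [ 0.27  0.11 -0.29] w 0.0854 q [-0.52  0.44 -0.12  1.01  0.    0.76]
[283.1 233.4]
[283.1 217.4]
[283.1  87. ]
grip top 488 [ 0.55338707 -0.2302768   0.13944457] 283.0 231.0
```

View pics/w6.png

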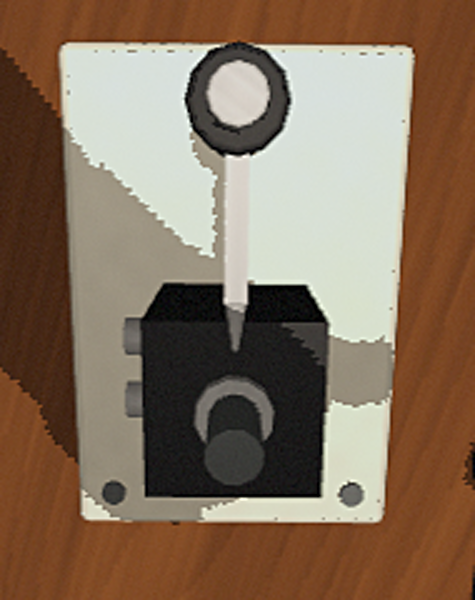

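The wrist view shows the dark grip standing on its disc (top at crop (234,457)), uncapped. The pointer tip is at crop (235,350). The cone and shaft widths are visible, so I refine the tip height from the depth map, checked against surfaces of known height.

```bash
python3 - <<'E'
from h import *
import pickle
im=pickle.load(open("wrist6.pkl","rb"))
P,rr,cc=cloud(im); L=P.copy()
ya=np.array([-.2919,.9564]); xa=np.array([.9564,.2919]); b=np.array([.5535,-.2312])
u=(P[:,:2]-b)@xa; v=(P[:,:2]-b)@ya; z=P[:,2]
def st(n,m): print(n,m.sum(),z[m].mean().round(5) if m.any() else None, np.median(z[m]).round(5) if m.any() else None)
st("block .100",(abs(z-.1)<.006)&(abs(u)<.024)&(abs(v)<.024)&(np.hypot(u,v)>.016))
st("grip .140",(abs(z-.14)<.006)&(np.hypot(u,v)<.007))
st("post .175",(abs(z-.175)<.006)&(np.hypot(u,v-.085)<.005))
st("plate .02",(abs(z-.02)<.008)&(abs(u)>.04)&(abs(u)<.06)&(abs(v)<.1))
for a in np.arange(.032,.076,.004):
    m=(v>a)&(v<a+.004)&(abs(u)<.006)&(z>.14)
    mm=m&(abs(u-np.median(u[m]) if m.any() else 1)<.001)
    print(a.round(3),m.sum(),"z ctr",z[mm].mean().round(4) if mm.any() else 0,"umid",u[m].mean().round(4) if m.any() else 0,"width",(u[m].max()-u[m].min()).round(4) if m.any() else 0,"vmin",v[m].min().round(4) if m.any() else 0)
E
```

```text
block .100 2242 0.09988 0.09986
grip .140 348 0.13988 0.13991
post .175 383 0.17495 0.17496
plate .02 6947 0.01991 0.01989
0.032 24 z ctr 0.157 umid 0.0005 width 0.0023 vmin 0.0323
0.036 38 z ctr 0.1578 umid 0.0005 width 0.0034 vmin 0.0363
0.04 55 z ctr 0.1583 umid 0.0005 width 0.0044 vmin 0.04
0.044 69 z ctr 0.1582 umid 0.0005 width 0.0044 vmin 0.044
0.048 65 z ctr 0.1583 umid 0.0005 width 0.0044 vmin 0.048
0.052 71 z ctr 0.1582 umid 0.0005 width 0.0049 vmin 0.0521
0.056 71 z ctr 0.1579 umid 0.0007 width 0.0049 vmin 0.056
0.06 80 z ctr 0.1581 umid 0.0007 width 0.0048 vmin 0.0601
0.064 80 z ctr 0.1581 umid 0.0007 width 0.0048 vmin 0.0643
0.068 80 z ctr 0.1581 umid 0.0007 width 0.0048 vmin 0.0684
0.072 108 z ctr 0.1601 umid 0.0007 width 0.0103 vmin 0.0725
```

Depth on surfaces of known height (block, grip, post, plate) agrees to 0.1 mm. The pointer's top is at 158.2 mm and it is about 5 mm thick, so the tip axis is at ≈155.7 mm. The rod must rise ≈52.7 mm. I descend to the grip.

Request:
{"method": "carry_out", "body": {
  "targets": [
    {"tx":-0.2,"ty":0.4,"tz":8,"rx":0,"ry":0,"rz":0},
    {"tx":-0.2,"ty":0.4,"tz":20,"rx":0,"ry":0,"rz":0},
    {"tx":-0.2,"ty":0.4,"tz":34,"rx":0,"ry":0,"rz":0},
    {"tx":-0.2,"ty":0.4,"tz":48,"rx":0,"ry":0,"rz":0},
    {"tx":-0.2,"ty":0.4,"tz":62,"rx":0,"ry":0,"rz":0},
    {"tx":-0.2,"ty":0.4,"tz":72,"rx":0,"ry":0,"rz":0},
    {"tx":-0.2,"ty":0.4,"tz":79,"rx":0,"ry":0,"rz":0},
    {"tx":-0.2,"ty":0.4,"tz":80,"rx":0,"ry":0,"rz":0}
  ],
  "gripper": 0
}}

```text
clock: 14.05
tcp_pos: [0.5533, -0.2313, 0.2843]
tcp_rot: [-3.106, -0.464, 0.001]
ft_force: [0.5, 0.1, 0.0]
gripper_width: 0.0855
```

```bash
python3 - <<'E'
from h import *
goal([.5536,-.2313,.13],.296)
im=robot.get_image("wrist"); cv2.imwrite("pics/w7.png",im["pixels"])
P,rr,cc=cloud(im)
m=(abs(P[:,2]-.14)<.004)&(np.hypot(P[:,0]-.5535,P[:,1]+.2313)<.012)
print(m.sum(),P[m].mean(0),(P[m].min(0)+P[m].max(0))/2)
E
```

```text
t=14.05 shift [ 0.3  0.1 -0.7] turn [-0.0011  0.0007  0.0005] grasp at [ 0.5531 -0.2311  0.1293] F [0.53 0.1  0.02] w 0.0855 q [-0.52  0.52 -0.22  0.83  0.    0.76]
1170 [ 0.55339999 -0.23017143  0.1395512 ] [ 0.55360362 -0.23081156  0.13870586]
```

View pics/w7.png

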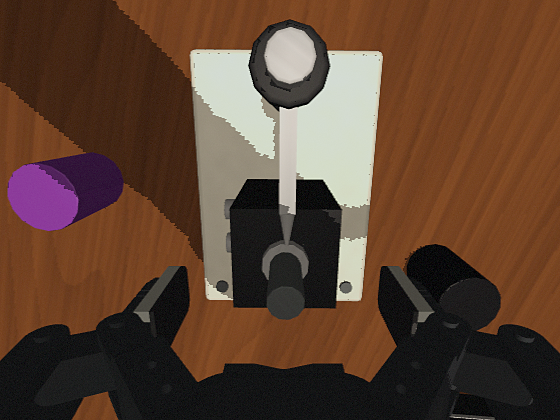

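The grip is centred between the fingers at (286,302), clear of the pointer. I close on it.

Request:
{"method": "carry_out", "body": {
  "targets": [
    {"tx":0.2,"ty":0.1,"tz":-1,"rx":0,"ry":0,"rz":0},
    {"tx":0.2,"ty":0.1,"tz":-1,"rx":0,"ry":0,"rz":0},
    {"tx":0.2,"ty":0.1,"tz":-1,"rx":0,"ry":0,"rz":0},
    {"tx":0.2,"ty":0.1,"tz":-1,"rx":0,"ry":0,"rz":0},
    {"tx":0.2,"ty":0.1,"tz":-1,"rx":0,"ry":0,"rz":0},
    {"tx":0.2,"ty":0.1,"tz":-1,"rx":0,"ry":0,"rz":0},
    {"tx":0.2,"ty":0.1,"tz":-1,"rx":0,"ry":0,"rz":0},
    {"tx":0.2,"ty":0.1,"tz":-1,"rx":0,"ry":0,"rz":0}
  ],
  "gripper": 1,
  "force": 50
}}

```text
clock: 14.9
tcp_pos: [0.5539, -0.2315, 0.2864]
tcp_rot: [3.107, 0.464, 0.001]
ft_force: [0.6, 0.0, 3.7]
gripper_width: 0.0144
```

```bash
python3 - <<'E'
from h import *
goal([.5536,-.2313,.13],.296); print(robot.observe()["ft_torque"])
E
```

```text
t=14.90 shift [-0.2 -0.3  1.4] turn [ 0.0001 -0.0005  0.0006] grasp at [ 0.554  -0.2315  0.1314] F [0.59 0.02 3.72] w 0.0144 q [-0.52  0.52 -0.22  0.84  0.    0.76]
[0.07354921 0.02353091 0.01747618]
```

Request:
{"method": "carry_out", "body": {
  "targets": [
    {"tx":0,"ty":0,"tz":-2,"rx":0,"ry":0,"rz":0},
    {"tx":0,"ty":0,"tz":-4,"rx":0,"ry":0,"rz":0},
    {"tx":0,"ty":0,"tz":-6,"rx":0,"ry":0,"rz":0},
    {"tx":0,"ty":0,"tz":-8,"rx":0,"ry":0,"rz":0},
    {"tx":0,"ty":0,"tz":-10,"rx":0,"ry":0,"rz":0},
    {"tx":0,"ty":0,"tz":-12,"rx":0,"ry":0,"rz":0},
    {"tx":0,"ty":0,"tz":-14,"rx":0,"ry":0,"rz":0},
    {"tx":0,"ty":0,"tz":-15,"rx":0,"ry":0,"rz":0}
  ]
}}

```text
clock: 15.7
tcp_pos: [0.5539, -0.2315, 0.3016]
tcp_rot: [3.107, 0.464, 0.001]
ft_force: [0.5, -0.2, -1.0]
gripper_width: 0.0146
```

```bash
python3 - <<'E'
from h import *
goal([.5536,-.2313,.13],.296); print(robot.observe()["ft_torque"])
im=robot.get_image("wrist"); cv2.imwrite("pics/w8.png",im["pixels"])
E
```

```text
t=15.70 shift [-0.2 -0.3 16.6] turn [ 0.0002 -0.0007  0.0006] grasp at [ 0.554  -0.2315  0.1466] F [ 0.53 -0.23 -1.02] w 0.0146 q [-0.52  0.5  -0.2   0.87  0.    0.76]
[-0.04383873  0.03663313 -0.0681189 ]
```

View pics/w8.png

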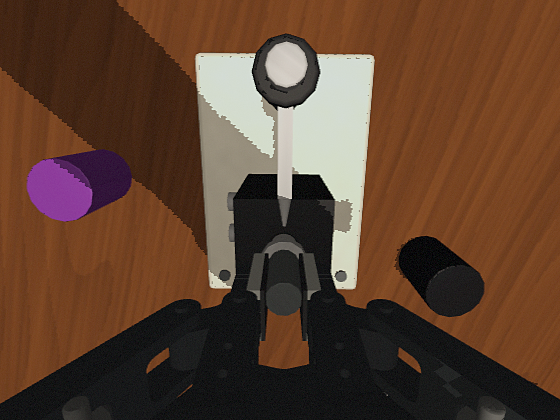

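The rod is held between the pads and rises with no lateral load (under 0.6 N). I continue straight up.

Request:
{"method": "carry_out", "body": {
  "targets": [
    {"tx":0,"ty":0,"tz":-4,"rx":0,"ry":0,"rz":0},
    {"tx":0,"ty":0,"tz":-9,"rx":0,"ry":0,"rz":0},
    {"tx":0,"ty":0,"tz":-14,"rx":0,"ry":0,"rz":0},
    {"tx":0,"ty":0,"tz":-19,"rx":0,"ry":0,"rz":0},
    {"tx":0,"ty":0,"tz":-24,"rx":0,"ry":0,"rz":0},
    {"tx":0,"ty":0,"tz":-29,"rx":0,"ry":0,"rz":0},
    {"tx":0,"ty":0,"tz":-33,"rx":0,"ry":0,"rz":0},
    {"tx":0,"ty":0,"tz":-35,"rx":0,"ry":0,"rz":0}
  ]
}}

```text
clock: 16.55
tcp_pos: [0.554, -0.2316, 0.3373]
tcp_rot: [3.106, 0.464, 0.002]
ft_force: [0.3, 0.2, -1.0]
gripper_width: 0.0146
```

```bash
cat > meas.py <<'E'
from h import *
import sys
goal([.5538,-.2315,.184],.296); print(robot.observe()["ft_torque"])
im=robot.get_image("wrist"); cv2.imwrite("pics/%s.png"%sys.argv[1],im["pixels"])
P,rr,cc=cloud(im)
ya=np.array([-.2919,.9564]); xa=np.array([.9564,.2919]); b=np.array([.5535,-.2312])
u=(P[:,:2]-b)@xa; v=(P[:,:2]-b)@ya; z=P[:,2]
def st(n,m): print(n,m.sum(),"mean",z[m].mean().round(5),"med",np.median(z[m]).round(5),"min/max",z[m].min().round(4),z[m].max().round(4)) if m.any() else print(n,0)
st("post .175",(abs(z-.175)<.006)&(np.hypot(u,v-.085)<.005))
st("block .1",(abs(z-.1)<.006)&(abs(u)<.024)&(v<.026)&(v>.014))
st("pointer top",(abs(u-.0006)<.001)&(v>.044)&(v<.066)&(z>.12))
st("tip",(abs(u-.0005)<.001)&(v>.032)&(v<.035)&(z>.12))
d=(np.hypot(u,v)<.0125)&(np.hypot(u,v)>.0085)&(v>.005)&(z>.12)
st("disc top",d)
for c in range(270,300,6):
    q=[(r,*pt(im,c,r).round(4)[[2]]) for r in range(190,262,3)]; print(c,[float(x[1]) for x in q])
E
python3 meas.py w9
```

```text
t=16.55 shift [-0.2 -0.1 -1.7] turn [ 0.0009 -0.0013  0.0006] grasp at [ 0.5543 -0.2317  0.1823] F [ 0.35  0.21 -1.  ] w 0.0146 q [-0.52  0.47 -0.16  0.95  0.    0.76]
[0.03858817 0.02934919 0.02348897]
post .175 578 mean 0.17484 med 0.17481 min/max 0.1727 0.1768
block .1 1229 mean 0.09986 med 0.09984 min/max 0.0979 0.1027
pointer top 242 mean 0.1581 med 0.15808 min/max 0.1565 0.1597
tip 20 mean 0.15689 med 0.15682 min/max 0.1557 0.1579
disc top 4363 mean 0.23371 med 0.24522 min/max 0.1506 0.2548
270 [0.0995, 0.0996, 0.1008, 0.0998, 0.1003, 0.1, 0.1002, 0.1003, 0.1002, 0.1002, 0.0998, 0.0999, 0.1002, 0.0995, 0.0982, 0.1003, 0.1002, 0.0993, 0.1557, 0.1561, 0.156, 0.1558, 0.157, 0.1612]
276 [0.1001, 0.0999, 0.1001, 0.1008, 0.1006, 0.0987, 0.099, 0.0987, 0.0997, 0.0928, 0.1022, 0.1094, 0.1149, 0.1212, 0.1256, 0.1305, 0.1373, 0.1545, 0.1568, 0.1562, 0.1562, 0.1593, 0.1633, 0.1665]
282 [0.1575, 0.1566, 0.1568, 0.1, 0.0989, 0.0987, 0.0992, 0.0997, 0.0988, 0.1005, 0.1069, 0.113, 0.119, 0.1242, 0.1301, 0.1355, 0.1515, 0.1554, 0.1569, 0.1561, 0.159, 0.1636, 0.1659, 0.1689]
288 [0.0998, 0.1, 0.1002, 0.1003, 0.1005, 0.0999, 0.0997, 0.0998, 0.0998, 0.0985, 0.1047, 0.1113, 0.1175, 0.1234, 0.1292, 0.1333, 0.1518, 0.1554, 0.1568, 0.1578, 0.1581, 0.1621, 0.1645, 0.1682]
294 [0.0999, 0.1002, 0.0994, 0.0995, 0.0991, 0.0998, 0.0994, 0.099, 0.1002, 0.0999, 0.0999, 0.0983, 0.0986, 0.1101, 0.1158, 0.1223, 0.1277, 0.1523, 0.1572, 0.1569, 0.1564, 0.1567, 0.1608, 0.1655]
```

View pics/w9.png

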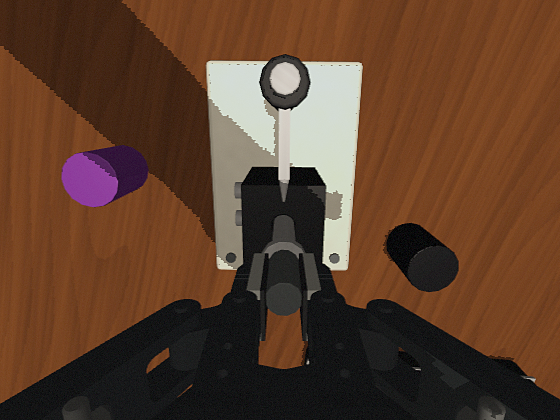

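Disc top reads ≈156.3 mm, so its centre is at ≈153.3 mm against a tip at ≈155.7 mm. About 2.4 mm remains.

Request:
{"method": "carry_out", "body": {
  "targets": [
    {"tx":0,"ty":0,"tz":-0.5,"rx":0,"ry":0,"rz":0},
    {"tx":0,"ty":0,"tz":-1,"rx":0,"ry":0,"rz":0},
    {"tx":0,"ty":0,"tz":-1.5,"rx":0,"ry":0,"rz":0},
    {"tx":0,"ty":0,"tz":-2,"rx":0,"ry":0,"rz":0},
    {"tx":0,"ty":0,"tz":-2.4,"rx":0,"ry":0,"rz":0},
    {"tx":0,"ty":0,"tz":-2.4,"rx":0,"ry":0,"rz":0},
    {"tx":0,"ty":0,"tz":-2.4,"rx":0,"ry":0,"rz":0},
    {"tx":0,"ty":0,"tz":-2.4,"rx":0,"ry":0,"rz":0}
  ]
}}

```text
clock: 17.4
tcp_pos: [0.554, -0.2316, 0.3398]
tcp_rot: [3.106, 0.464, 0.002]
ft_force: [0.4, -0.5, -2.5]
gripper_width: 0.0144
```

```bash
sed -i '/^for c in/,$d' meas.py; cat >> meas.py <<'E'
m=(rr>235)&(rr<262)&(abs(cc-284)<18)&(z>.12)&(z<.175)
h,e=np.histogram(z[m],bins=np.arange(.15,.17,.0005)); print([(round(float(a),4),int(k)) for a,k in zip(e,h)])
pk=e[h.argmax()]+.00025; mm=m&(abs(z-pk)<.0015); print("disc face",z[mm].mean(),np.median(z[mm]),mm.sum())
mask=np.zeros(im["z_map"].shape,np.uint8); mask[rr[mm],cc[mm]]=255
o=im["pixels"].copy(); o[mask>0]=(0,0,255); cv2.imwrite("pics/m_%s.png"%sys.argv[1],cv2.resize(o[150:310,200:370],None,fx=4,fy=4)[:600])
im=robot.get_image("side"); cv2.imwrite("pics/sd_%s.png"%sys.argv[1],cv2.resize(im["pixels"][80:200,270:390],None,fx=5,fy=5,interpolation=cv2.INTER_CUBIC))
E
python3 meas.py w10
```

```text
t=17.40 shift [-0.2 -0.2  0.8] turn [ 0.001  -0.0014  0.0006] grasp at [ 0.5543 -0.2317  0.1848] F [ 0.42 -0.54 -2.46] w 0.0144 q [-0.52  0.47 -0.15  0.95  0.    0.76]
[-0.02302516  0.0523453  -0.01090013]
post .175 554 mean 0.17487 med 0.17483 min/max 0.173 0.1768
block .1 1203 mean 0.09987 med 0.09985 min/max 0.097 0.1022
pointer top 227 mean 0.15812 med 0.15816 min/max 0.1561 0.1597
tip 19 mean 0.15675 med 0.15686 min/max 0.1555 0.1576
disc top 4363 mean 0.23616 med 0.24764 min/max 0.1523 0.2572
[(0.15, 0), (0.1505, 0), (0.151, 0), (0.1515, 0), (0.152, 1), (0.1525, 1), (0.153, 3), (0.1535, 5), (0.154, 8), (0.1545, 17), (0.155, 10), (0.1555, 8), (0.156, 9), (0.1565, 19), (0.157, 19), (0.1575, 9), (0.158, 35), (0.1585, 84), (0.159, 107), (0.1595, 78), (0.16, 29), (0.1605, 19), (0.161, 6), (0.1615, 12), (0.162, 11), (0.1625, 14), (0.163, 12), (0.1635, 14), (0.164, 10), (0.1645, 7), (0.165, 15), (0.1655, 8), (0.166, 15), (0.1665, 15), (0.167, 7), (0.1675, 15), (0.168, 9), (0.1685, 9), (0.169, 13), (0.1695, 14)]
disc face 0.15925728975073394 0.15924239307687815 348
```

View pics/m_w10.png

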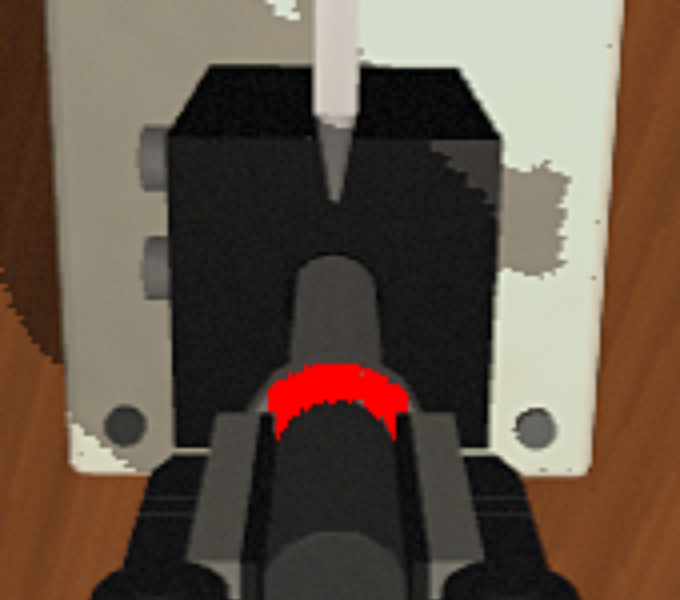

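View pics/sd_w10.png

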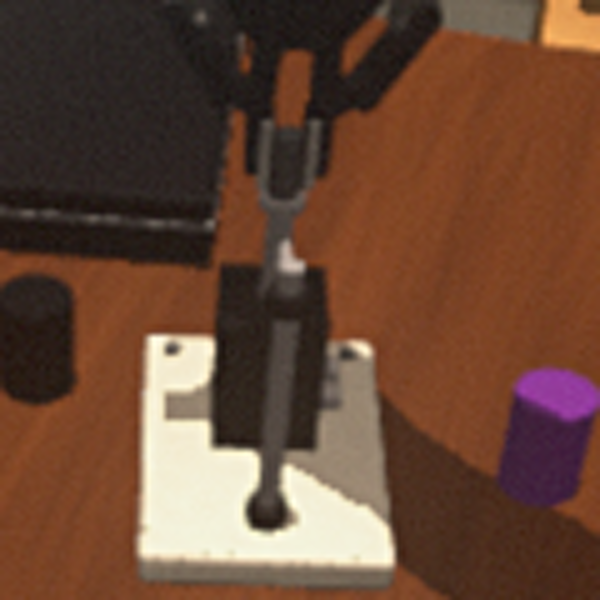

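Disc centre ≈156.3 mm against the tip at 155.7 mm, and the lift by TCP (53.4 mm) says the same. I trim down 0.6 mm and check again.

Request:
{"method": "carry_out", "body": {
  "targets": [
    {"tx":0,"ty":0,"tz":0.3,"rx":0,"ry":0,"rz":0},
    {"tx":0,"ty":0,"tz":0.6,"rx":0,"ry":0,"rz":0},
    {"tx":0,"ty":0,"tz":0.6,"rx":0,"ry":0,"rz":0},
    {"tx":0,"ty":0,"tz":0.6,"rx":0,"ry":0,"rz":0},
    {"tx":0,"ty":0,"tz":0.6,"rx":0,"ry":0,"rz":0},
    {"tx":0,"ty":0,"tz":0.6,"rx":0,"ry":0,"rz":0},
    {"tx":0,"ty":0,"tz":0.6,"rx":0,"ry":0,"rz":0},
    {"tx":0,"ty":0,"tz":0.6,"rx":0,"ry":0,"rz":0}
  ]
}}

```text
clock: 18.3
tcp_pos: [0.554, -0.2316, 0.3392]
tcp_rot: [3.106, 0.464, 0.002]
ft_force: [-0.3, 0.4, -1.3]
gripper_width: 0.0145
```

```bash
python3 meas.py w11; python3 -c "
from h import *
im=robot.get_image('side'); cv2.imwrite('pics/fin.png',im['pixels'])"
```

```text
t=18.30 shift [-0.2 -0.1  0.2] turn [ 0.001  -0.0013  0.0006] grasp at [ 0.5543 -0.2317  0.1842] F [-0.27  0.4  -1.27] w 0.0145 q [-0.52  0.47 -0.15  0.95  0.    0.76]
[-0.04571549 -0.014181   -0.01608155]
post .175 562 mean 0.17491 med 0.17492 min/max 0.1724 0.1768
block .1 1185 mean 0.09985 med 0.09984 min/max 0.0977 0.1017
pointer top 228 mean 0.15814 med 0.15812 min/max 0.1559 0.1598
tip 23 mean 0.15701 med 0.15704 min/max 0.1558 0.1579
disc top 4362 mean 0.23554 med 0.24702 min/max 0.1524 0.257
[(0.15, 0), (0.1505, 0), (0.151, 0), (0.1515, 0), (0.152, 1), (0.1525, 3), (0.153, 8), (0.1535, 10), (0.154, 15), (0.1545, 10), (0.155, 14), (0.1555, 11), (0.156, 10), (0.1565, 10), (0.157, 31), (0.1575, 54), (0.158, 86), (0.1585, 87), (0.159, 69), (0.1595, 30), (0.16, 12), (0.1605, 13), (0.161, 10), (0.1615, 11), (0.162, 15), (0.1625, 10), (0.163, 9), (0.1635, 14), (0.164, 9), (0.1645, 12), (0.165, 12), (0.1655, 10), (0.166, 11), (0.1665, 10), (0.167, 9), (0.1675, 10), (0.168, 9), (0.1685, 17), (0.169, 10), (0.1695, 11)]
disc face 0.1586152597347476 0.15859546930380464 347
```

View pics/fin.png

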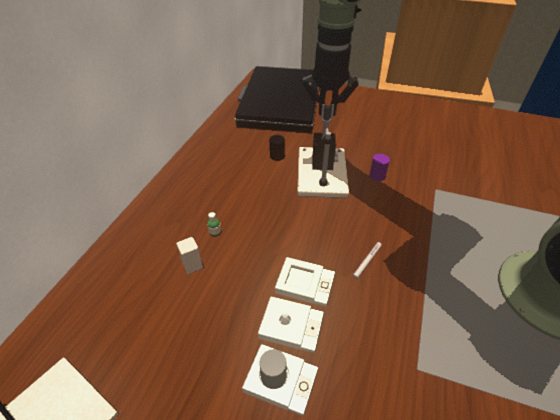

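The disc top is at 158.7 mm, so its centre is at 155.7 mm, level with the tip. The cap stands in the ring holder at (273,368), and the other things look where they were. I hand the job in.

```bash
python3 -c "
from h import *
print(robot.hand_in())"
```

```text
the job is handed in; nothing more can be done
None
```

The job is done and handed in at about 18.5 s. The grey dust cap stands open end down in the round-pocket, ring-labelled holder and has been let go. The test rod is held by its grip with its disc level with the pointer.

- **Cap:** The contact force was about 2.5 N when it seated. It was upright in the pocket in the picture taken after release and in the last one.
- **Rod height:** The rod rose about 52.8 mm by the arm's own reading. The depth map puts the disc's middle at 155.6–155.7 mm. The pointer tip is at about 155.7 mm, taken from its top surface at 158.2 mm and a diameter of about 5 mm that I estimated from the picture.
- **Depth check:** Surfaces of known height (block, post) read within 0.2 mm of their given values.
- **Binding:** Side forces were under 0.7 N at every reading I took during the draw.
- **Other things:** The pointer's measured height did not change. In the last side picture the other objects and the black and purple look-alikes looked where they were; I did not measure them.

**What disagreed:** My first estimate of the pocket, from the top camera, was about 3 mm off compared with the wrist and side cameras, and the cap sat 1–2 mm off-centre in the fingers. I corrected both before lowering the cap.

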